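# Pack the radio fitter's field case in order

### The arm

A 7-joint arm with a two-finger parallel gripper is mounted at the origin on the work surface. World frame = base frame: x ahead of the robot, y to its left, z up, the work surface at z = 0. Lengths are in m, angles in rad, forces in N, time in s.
With the tool pointing down it reaches from about 0.35 to 0.9 m from the base axis. Payload 8.1 kg.
Tool frame: the origin (TCP) lies at the very end of the fingers, on their centre line; the grasp point (between the pads) lies 19 mm behind it; z points along the fingers, y is the line along which they close (so a half turn about z gives the same grasp; the last joint's range is limited). The gripper opens to 92 mm and grips with 3 to 60 N. Pads are 19 mm wide; open, the fingers measure 130 mm over their backs; the gripper's body (75 mm by 190 mm) begins 47 mm behind the grasp point.
Start: joints at [-1.232, 0.434, 0.025, 1.573, -0.012, 1.134, -0.075], TCP at [0.267, 0.565, 0.227] pointing down, gripper open.
Joint ranges: [-2.62, 2.62], [-0.44, 2.09], [-1.27, 1.32], [0.08, 2.57], [-1.32, 4.46], [0.12, 2], [-2.74, 2.74]. Speed limits (rad/s): [2.22, 2.22, 3.01, 3.01, 3.14, 3.14, 3.14].

### API

Orientations are given as a rotation vector (axis times angle).
In Python, from cell import arm gives the robot as it stands.
- The arm moves only by the shell command python3 -m pendant 'ROWS' [FORCE]. ROWS is a JSON object of lists of equal length, an entry for each row: "slide": the shift along the tool's x, y, z in units of 0.3 m (1.0 is 0.3 m), a list of three; "dr": the turn, a rotation vector about the tool's x, y, z in units of 0.12 rad (1.0 is 0.12 rad), a list of three; "claw": the opening, from 0 (shut) to 1 (fully open). In form: {"slide": [[tx, ty, tz], ...], "dr": [[ax, ay, az], ...], "claw": [claw, ...]}. A call has 1 to 10 rows; each row shifts and turns the commanded pose from where the row before left it, along the tool's axes as they then stand; what a row does not reach is not made up. A row lasts 1/10 s, in which the tool goes at most 50 mm and 8.59 degrees, less where a joint would pass 70% of its speed; a pose out of reach is approached as far as the arm can. A call with a number of a shift or a turn outside -1 to 1 is refused whole. A call with a gripper value outside its range is refused whole. The fingers move at their own pace and stop on an object; FORCE is the grip in N (left out, the last holds). Time passes only in rows, so rows that do not move let the fingers close. It gives the time, the measured TCP pose, the force, the opening and the grip force at its end, in the units of the state.
- arm.observe(): the state, without advancing time (a new reading comes with each control period).
- arm.get_image(name): name is "scene" or "side" or "wrist"; returns the picture (400x640x3 uint8, red, green, blue); there is no depth.
- arm.calibration(name): a dict with "K" (3x3 intrinsics, pixels), "xyz" and "orientation" of the camera in the world. Camera axes: x right, y up, looking along -z (the intrinsics and any distortion apply to the point x, -y, -z); pixel columns grow to the right and rows downward; lengths in m; the calibration is good to about 2 mm. A picture is of the moment at which its call begins: read the wrist's pose just before it. calibration takes no time and is no camera call; for the wrist camera it gives the pose at the moment of the call.
- arm.sign_off(): hands the job in; it is judged then, once.
The state is a dict: "clock": time; "joints": joint angles; "dq": joint speeds; "joint_efforts": joint torques, N m; "position": TCP position; "ee_rot": TCP orientation; "force": force on the tool from outside, world axes, zero at the start; "ft_torque": the same for the moment, N m; "width": opening from 0.0 (shut) to 1.0 (fully open); "gripper_force": force on a finger pad.
Only numpy, scipy, OpenCV 4.12 (cv2) and the standard library are available. Lean on these libraries where they do the work, as an engineer would, in place of code of your own. Each camera call takes 0.05 s, during which the arm holds its last target. There are 200 camera calls.

### The job

Pack the open olive case: first set the hand meter gently flat on the case's bottom, dial up, then put the empty lift-out tray in over it so that it sits level on the ledges at both ends. After that stand the rectangular transformer can upright in the tray's long undivided compartment and the round tin upright in the tray's empty short compartment (the one without fuses). Leave the coffee can, the paper cup and the roll of tape where they are.

Things in the scene. Friction and masses are not known exactly. Their poses are not given: they have to be found in the camera images.
- case: Open olive steel case, fixed to the bench. Outside 146 (x) x 236 (y) x 80 mm high, walls and floor 3 thick (inside 140 x 230, floor top at z = 3). Origin: centre of underside, z up. At the +y and -y ends a ledge sticks 22 mm inwards across the full width, top at z = 58, to carry the tray (7 mm play all round, either way round, tray y along case y, tray origin at z = 58); 51 mm clear below it.
- tray: Loose aluminium tray, 126 (x) x 216 (y) mm, 320 g; walls 22 high, walls and floor 3 thick. Origin: centre of underside, z up. Central black grip block 12 (x) x 40 (y), top at z = 55. A 4 mm rib at x = 0, wall-high, parts the long compartment (+x: 58 x 210, centre x = 31, y = 0) from two short ones (-x: 58 x 103): empty one at x = -31, y = 53; the one at -y holds glass fuses, fixed.
- meter: Hand meter: loose grey box, 76 (its x) x 50 (its y) x 38 mm high, 220 g, with a round white dial in a black rim and two small black buttons on top (up to 3 mm above the box). Origin: centre of its underside; z up through the dial. Delicate: set it down in the case, do not drop or press it there.
- transformer: Transformer can: loose bright aluminium block, 66 (its x) x 36 (its y) x 50 mm high, 300 g, with a dark terminal board and six short brass pins on top (4 mm). Origin: centre of its underside; z up.
- tin: Round steel tin with a plain lid, loose, solid, diameter 42 mm, 46 mm high, 120 g. Origin: centre of its underside; z up along its axis.
- tape: Roll of black tape lying flat, outside diameter 76, hole 40, 22 mm high. Bystander. Origin: centre of its underside.
- coffee_can: Blue coffee can with a white lid, diameter 100, 140 mm high. Bystander. Origin: centre of its underside.
- cup: White paper cup, mouth diameter 74, 90 mm high. Bystander. Origin: centre of its underside.

How it is judged:
On the way, in this order (a step that is already met when the one before it is completed fails the run):
1. the meter lies flat, dial up, on the bottom of the case, released (x of meter in the frame of case between -0.06 and 0.06 m and y of meter in the frame of case between -0.1 and 0.1 m and z of meter in the frame of case between -0.002 and 0.008 m and angle between meter's own z axis and vertical below 0.1 rad and contact force between the fingers and meter below 0.1 N), for 0.2 s.
2. the tray, still without transformer or tin in it, sits level on the case's ledges over the meter, released (x of meter in the frame of case between -0.06 and 0.06 m and y of meter in the frame of case between -0.1 and 0.1 m and z of meter in the frame of case between -0.002 and 0.008 m and angle between meter's own z axis and vertical below 0.1 rad and x of tray in the frame of case between -0.012 and 0.012 m and y of tray in the frame of case between -0.012 and 0.012 m and z of tray in the frame of case between 0.054 and 0.062 m and angle between tray's own z axis and vertical below 0.05 rad and angle between the y axis of tray and the y axis of case, either way round below 0.12 rad and contact force between the fingers and tray below 0.1 N and horizontal distance between each of transformer, tin and tray above 0.12 m), for 0.2 s.
At the end, for the whole second after the job is handed in: Meter flat (0.1 rad) on the case floor; tray on both ledges (height 4 mm, centre 12 mm, level 0.05 rad); transformer can upright (0.1 rad) on the floor of the long compartment, tin on that of the empty short one (height 5 mm); all released and at rest (20 mm/s) (x of meter in the frame of case between -0.06 and 0.06 m and y of meter in the frame of case between -0.1 and 0.1 m and z of meter in the frame of case between -0.002 and 0.008 m and angle between each of meter, transformer, tin's own z axis and vertical below 0.1 rad and x of tray in the frame of case between -0.012 and 0.012 m and y of tray in the frame of case between -0.012 and 0.012 m and z of tray in the frame of case between 0.054 and 0.062 m and angle between tray's own z axis and vertical below 0.05 rad and angle between the y axis of tray and the y axis of case, either way round below 0.12 rad and x of transformer in the frame of tray between 0.015 and 0.05 m and y of transformer in the frame of tray between -0.09 and 0.09 m and z of transformer in the frame of tray between -0.002 and 0.008 m and x of tin in the frame of tray between -0.05 and -0.015 m and y of tin in the frame of tray between 0.018 and 0.09 m and z of tin in the frame of tray between -0.002 and 0.008 m and linear speed of each of tray, meter, transformer, tin below 0.02 m/s); the robot touches nothing.
It fails at once if a bystander (coffee can, paper cup or tape) is moved by more than 30 mm (distance of any of tape, coffee_can, cup from where it was at the start of the episode above 0.03 m).
It fails at once if the meter is dropped or pressed into the case (more than 40 N between them) (contact force between meter and case above 40 N).
It also fails if it takes over 120 s, if anything falls off the work surface, if the arm or the gripper's body presses on something with over 40 N, if the wrist force passes 120 N, or if a joint passes its speed limit or range.

## Working session

There is one attempt and no reset: what is moved stays moved. The work goes in short steps, Python scripts to look and compute and a shell command to move; the robot and the scene stay as the last step left them, time stands still between calls to the robot, and variables do not carry over. Pictures are saved under pics/ and viewed, at most 14 in all, crops included, and the job is handed in when it is done.

```bash
ls; mkdir -p pics
cat > h.py <<'E'
import numpy as np, cv2
from cell import arm
from scipy.spatial.transform import Rotation as R
def rot(o):
    o=np.array(o,float)
    if o.shape==(3,3): return o
    return (R.from_rotvec(o) if o.size==3 else R.from_quat(o)).as_matrix()
def ray(c,u,v):
    K=np.array(c["K"]); d=np.linalg.inv(K)@[u,v,1]
    return np.array(c["xyz"]), rot(c["orientation"])@(d*[1,-1,-1])
def onplane(c,u,v,z):
    p,d=ray(c,u,v); return p+d*(z-p[2])/d[2]
def proj(c,P):
    q=rot(c["orientation"]).T@(np.array(P)-c["xyz"]); q=q*[1,-1,-1]; q=np.array(c["K"])@(q/q[2]); return q[:2]
def snap(n,f):
    im=arm.get_image(n); cv2.imwrite("pics/"+f,im[:,:,::-1]); return im
E
python3 - <<'E'
from h import *
print(arm.observe())
for n in("scene","side","wrist"):
    print(n,arm.calibration(n)); snap(n,n+"0.png")
E
```

```text
pics
{'clock': 0.0, 'joints': array([-1.23158364,  0.43523941,  0.02499003,  1.57409109, -0.01160712,
        1.13400598, -0.07509647]), 'dq': array([ 0.00150138, -0.00032435, -0.00068959, -0.00013074,  0.0022349 ,
        0.00027625, -0.00040971]), 'joint_efforts': array([ 4.98838654e-04, -6.67847514e+01,  9.85354856e-01, -3.14465046e+01,
       -6.05908153e-02,  4.24594141e-02,  1.41955184e-04]), 'position': array([0.26707629, 0.56449488, 0.22593729]), 'ee_rot': array([-6.88451391e-01, -3.06501804e+00,  2.48995165e-03]), 'force': array([-0.21231721,  0.55500105, -0.25784898]), 'ft_torque': array([ 0.11565024, -0.02482302, -0.03805171]), 'gripper_force': 0.0, 'width': 0.9961251168270193}
scene {'K': array([[368.73555838,   0.        , 318.32737602],
       [  0.        , 368.73555838, 195.42310128],
       [  0.        ,   0.        ,   1.        ]]), 'xyz': array([1.27833603, 0.25404171, 0.89567978]), 'orientation': array([0.48931955, 0.71254543, 1.79762386])}
side {'K': array([[370.11422588,   0.        , 320.99359919],
       [  0.        , 370.11422588, 197.32755252],
       [  0.        ,   0.        ,   1.        ]]), 'xyz': array([ 0.09894868, -0.47155717,  0.74168045]), 'orientation': array([ 0.70175917, -0.28526581, -0.68954058])}
wrist {'K': array([[304.02885472,   0.        , 317.28594518],
       [  0.        , 304.02885472, 205.92984986],
       [  0.        ,   0.        ,   1.        ]]), 'xyz': array([0.20802544, 0.59287717, 0.38422636]), 'orientation': array([-0.22354837, -0.13962901,  1.12110066])}
```

View pics/scene0.png

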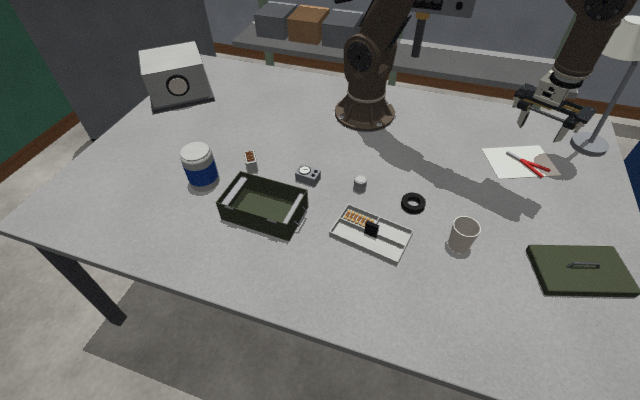

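View pics/side0.png

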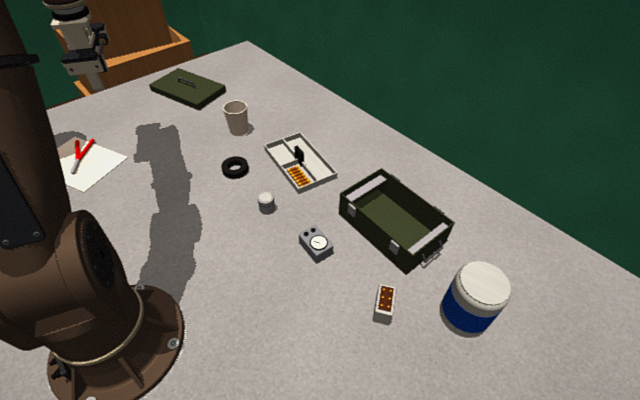

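The scene view shows the case at (263,205), tray (371,233), meter (308,174), tin (360,184), transformer (251,160), tape (413,203), cup (463,234) and coffee can (200,165). I'll enlarge both views for corner pixels.

Run:
```python
from h import *
a=cv2.imread("pics/scene0.png")[135:275,210:430]; cv2.imwrite("pics/sc.png",cv2.resize(a,None,fx=3.6,fy=3.6,interpolation=cv2.INTER_CUBIC))
a=cv2.imread("pics/side0.png")[125:325,220:470]; cv2.imwrite("pics/si.png",cv2.resize(a,None,fx=3,fy=3,interpolation=cv2.INTER_CUBIC))
cs=arm.calibration("scene"); cd=arm.calibration("side")
for n,us,ud,z in[("meter",(308,172),(317,240),.04),("tin",(360,180),(266,197),.046),("trans",(251,155),(386,295),.05),("tray",(371,231),(300,162),.02),("case",(263,193),(396,205),.08),("tape",(413,200),(235,164),.02)]:
    print(n,onplane(cs,*us,z),onplane(cd,*ud,z))
```

```text
meter [ 0.44580619 -0.08239823  0.04      ] [ 0.43945198 -0.09440188  0.04      ]
tin [0.43400124 0.093749   0.046     ] [0.42757958 0.08829282 0.046     ]
trans [ 0.43731319 -0.29674399  0.05      ] [ 0.44963798 -0.29634114  0.05      ]
tray [0.60501448 0.17390475 0.02      ] [0.59522331 0.15636803 0.02      ]
case [ 0.61406965 -0.1648148   0.08      ] [ 0.63009495 -0.16318015  0.08      ]
tape [0.44266576 0.27138955 0.02      ] [0.44887505 0.27136589 0.02      ]
```

View pics/sc.png

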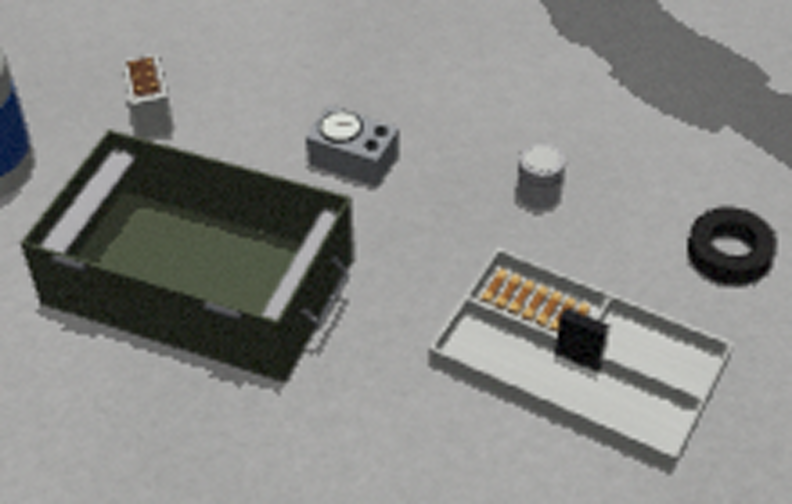

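View pics/si.png

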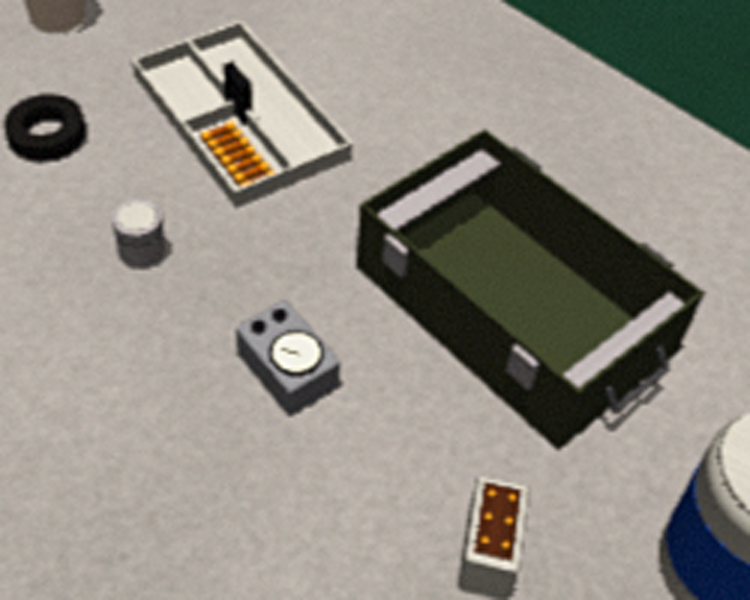

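The crops show the corners of case, tray, meter and transformer clearly; fuses are at the tray's end towards the case. Casting rays through those corners onto their top planes.

Run:
```python
from h import *
cs=arm.calibration("scene"); cd=arm.calibration("side")
D={"case":(.08,[(110,132),(350,200),(280,322),(25,243)],[(487,132),(703,293),(578,388),(360,208)]),
"tray":(.022,[(500,252),(730,347),(676,456),(432,348)],[(133,65),(240,25),(350,150),(238,195)]),
"meter":(.038,[(331,107),(400,135),(378,165),(308,140)],[(238,338),(285,303),(340,365),(291,396)]),
"trans":(.05,[(127,62),(157,55),(167,97),(131,103)],[(480,480),(527,485),(517,567),(465,562)]),
"tin":(.046,[(519,160),(564,160),(541,148),(541,174)],[(114,217),(163,217),(139,202),(139,234)])}
for n,(z,a,b) in D.items():
    for c,q,s,o in((cs,a,3.6,(210,135)),(cd,b,3,(220,125))):
        P=np.array([onplane(c,o[0]+(x+.5)/s-.5,o[1]+(y+.5)/s-.5,z)[:2] for x,y in q])
        rc=cv2.minAreaRect(P.astype(np.float32)*1000)
        e=np.roll(P,-1,0)-P
        print(n,P.mean(0).round(4),"edges",np.linalg.norm(e,axis=1).round(3),"ang",np.degrees(np.arctan2(e[:,1],e[:,0])).round(0))
s=arm.observe(); M=rot(s["ee_rot"]); print(M.round(3)); c=arm.calibration("wrist")
print(M.T@(c["xyz"]-s["position"]), (M.T@rot(c["orientation"])).round(3))
```

```text
case [ 0.6261 -0.1617] edges [0.233 0.141 0.232 0.142] ang [ 87.  -3. -92. 178.]
case [ 0.6232 -0.167 ] edges [0.23  0.141 0.229 0.147] ang [-92. 177.  89.  -3.]
tray [0.6069 0.1747] edges [0.211 0.119 0.213 0.121] ang [  79.  -11. -101.  168.]
tray [0.5986 0.1644] edges [0.124 0.216 0.118 0.211] ang [  -9. -101.  168.   80.]
meter [ 0.4463 -0.0824] edges [0.077 0.044 0.074 0.049] ang [ 78.  -8. -98. 175.]
meter [ 0.4359 -0.094 ] edges [0.051 0.074 0.047 0.068] ang [  2. -96. 176.  86.]
trans [ 0.4458 -0.2963] edges [0.03  0.064 0.034 0.061] ang [ 129.   34.  -58. -150.]
trans [ 0.4424 -0.3012] edges [0.033 0.062 0.034 0.063] ang [ -48. -146.  133.   33.]
tin [0.4305 0.0928] edges [0.041 0.025 0.033 0.026] ang [ 108. -110.   15. -115.]
tin [0.4272 0.0881] edges [0.041 0.028 0.037 0.03 ] ang [ -41.  100. -126.   99.]
[[-0.904  0.428 -0.   ]
 [ 0.428  0.904 -0.001]
 [-0.    -0.001 -1.   ]]
[ 6.54700081e-02  1.16414505e-04 -1.58201472e-01] [[-0.002  0.969  0.247]
 [ 1.     0.002  0.   ]
 [-0.     0.247 -0.969]]
```

Two views agree to about 1 cm, with sizes as given. That is good enough to move above and refine with the wrist camera.

```bash
cat >> h.py <<'E'
def go(x,y,z,yaw):
    "yaw: world angle (deg) of tool y, tool pointing down. Prints the tilt fix+turn (dr units), then the slide in final axes"
    s=arm.observe(); M=rot(s["ee_rot"]); best=None
    for k in(0,180,-180):
        a=np.radians(yaw+k); yt=np.array([np.cos(a),np.sin(a),0]); zt=np.array([0,0,-1.]); T=np.c_[np.cross(yt,zt),yt,zt]
        r=R.from_matrix(M.T@T).as_rotvec()
        if best is None or np.linalg.norm(r)<np.linalg.norm(best[0]): best=(r,T)
    r,T=best; d=T.T@(np.array([x,y,z])-s["position"])
    print("clock",round(s["clock"],2),"pos",s["position"].round(4),"q7",s["joints"][6].round(2),"dr",(r/.12).round(2),"slide",(d/.3).round(3),"width",round(s["width"]*92,1),"F",s["force"].round(1),"grip",round(s["gripper_force"],1))
E
python3 -c "
from h import *
go(.5,-.12,.25,0)"
```

```text
clock 0.15 pos [0.2671 0.5646 0.2261] q7 -0.08 dr [-0.01  0.01  9.41] slide [-2.282  0.776 -0.08 ] width 92.1 F [-1.1  0.   0.2] grip 0.0
```

```bash
python3 -m pendant '{"slide":[[0,0,0],[0,0,0],[0,0,0],[0,0,0],[0,0,0],[0,0,0],[0,0,0],[0,0,0],[0,0,0],[0,0,-0.08]],"dr":[[0,0,0.94],[0,0,0.94],[0,0,0.94],[0,0,0.94],[0,0,0.94],[0,0,0.94],[0,0,0.94],[0,0,0.94],[0,0,0.94],[0,0,0.94]],"claw":[1,1,1,1,1,1,1,1,1,1]}' 20
python3 -m pendant '{"slide":[[-0.114,0.039,0],[-0.114,0.039,0],[-0.114,0.039,0],[-0.114,0.039,0],[-0.114,0.039,0],[-0.114,0.039,0],[-0.114,0.039,0],[-0.114,0.039,0],[-0.114,0.039,0],[-0.114,0.039,0]],"dr":[[0,0,0],[0,0,0],[0,0,0],[0,0,0],[0,0,0],[0,0,0],[0,0,0],[0,0,0],[0,0,0],[0,0,0]],"claw":[1,1,1,1,1,1,1,1,1,1]}'
python3 -m pendant '{"slide":[[-0.114,0.039,0],[-0.114,0.039,0],[-0.114,0.039,0],[-0.114,0.039,0],[-0.114,0.039,0],[-0.114,0.039,0],[-0.114,0.039,0],[-0.114,0.039,0],[-0.114,0.039,0],[-0.114,0.039,0]],"dr":[[0,0,0],[0,0,0],[0,0,0],[0,0,0],[0,0,0],[0,0,0],[0,0,0],[0,0,0],[0,0,0],[0,0,0]],"claw":[1,1,1,1,1,1,1,1,1,1]}'
python3 - <<'E'
from h import *
go(.5,-.12,.25,0)
c=arm.calibration("wrist"); print(c["xyz"]); snap("wrist","w1.png"); np.save("w1.npy",c,allow_pickle=True)
E
```

```text
clock: 1.15
position: [0.2662, 0.5632, 0.2477]
ee_rot: [2.223, 2.216, -0.009]
force: [-0.8, -0.4, 0.1]
width: 1.0
gripper_force: 0.0
clock: 2.15
position: [0.3847, 0.2216, 0.2507]
ee_rot: [-2.22, -2.222, -0.0]
force: [0.5, -0.2, -0.2]
width: 1.0
gripper_force: 0.0
clock: 3.15
position: [0.5021, -0.1201, 0.2507]
ee_rot: [-2.22, -2.223, -0.0]
force: [1.2, 0.6, 0.4]
width: 0.999
gripper_force: 0.0
clock 3.15 pos [ 0.5021 -0.1201  0.2507] q7 0.36 dr [-0.   -0.    0.01] slide [ 0.    -0.007  0.002] width 91.9 F [1.2 0.6 0.4] grip 0.0
[ 0.50267069 -0.05411288  0.40885959]
```

View pics/w1.png

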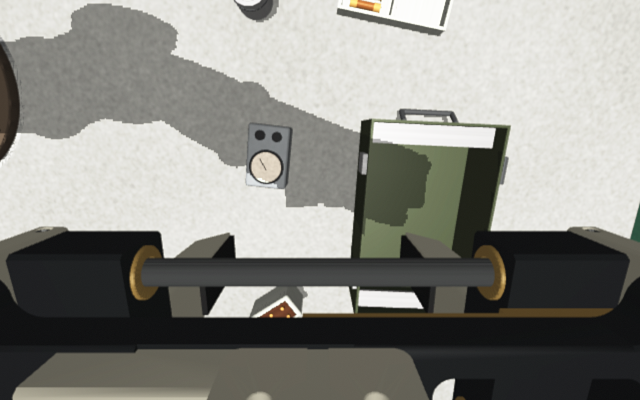

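The wrist view shows the meter at (269,156), the case rim from (363,122) to (509,126) with left edge running down to (351,312), and the transformer's top at (278,308) behind the gripper bar.

Run:
```python
from h import *
c=np.load("w1.npy",allow_pickle=True).item(); im=cv2.imread("pics/w1.png")
roi=im[105:205,232:305].astype(int); m=((roi[:,:,0]-roi[:,:,2]>8)).astype(np.uint8)
m[:]=cv2.morphologyEx(m,cv2.MORPH_CLOSE,np.ones((25,25)))if 0 else m
cs,_=cv2.findContours(m,cv2.RETR_EXTERNAL,2); k=max(cs,key=cv2.contourArea); h=cv2.convexHull(k)
r=cv2.minAreaRect(h); B=cv2.boxPoints(r)+[232,105]; print(B.round(1),cv2.contourArea(h))
P=np.array([onplane(c,*b,.038)[:2] for b in B]); e=np.roll(P,-1,0)-P
print(P.mean(0),np.linalg.norm(e,axis=1),np.degrees(np.arctan2(e[:,1],e[:,0])))
print("dial",onplane(c,266,167,.04),"btn",onplane(c,260,135,.041),onplane(c,277,136,.041))
print("case",[onplane(c,u,v,.08).round(4) for u,v in((363,120),(509,125),(351,312))])
a=im[95:320,230:530]; cv2.imwrite("pics/w1c.png",cv2.resize(a,None,fx=2.6,fy=2.6,interpolation=cv2.INTER_CUBIC))
```

```text
Traceback (most recent call last):
ValueError: max() iterable argument is empty
```

Run:
```python
from h import *
c=np.load("w1.npy",allow_pickle=True).item(); im=cv2.imread("pics/w1.png")
print(im[150,[240,248,255,285,288,291,295]].tolist())
print("dial",onplane(c,266,167,.04),"btn",onplane(c,260,135,.041),onplane(c,277,136,.041))
print("case",[onplane(c,u,v,.08).round(4) for u,v in((363,120),(509,125),(351,312))])
a=im[95:320,230:530]; cv2.imwrite("pics/w1c.png",cv2.resize(a,None,fx=2.6,fy=2.6,interpolation=cv2.INTER_CUBIC))
```

```text
[[131, 136, 137], [117, 115, 112], [130, 128, 125], [136, 134, 131], [75, 75, 73], [127, 133, 133], [134, 140, 141]]
dial [ 0.4403943  -0.09937638  0.04      ] btn [ 0.43508092 -0.06156047  0.041     ] [ 0.45507928 -0.06271959  0.041     ]
case [array([ 0.5502, -0.0456,  0.08  ]), array([ 0.703 , -0.0507,  0.08  ]), array([ 0.5438, -0.272 ,  0.08  ])]
```

View pics/w1c.png

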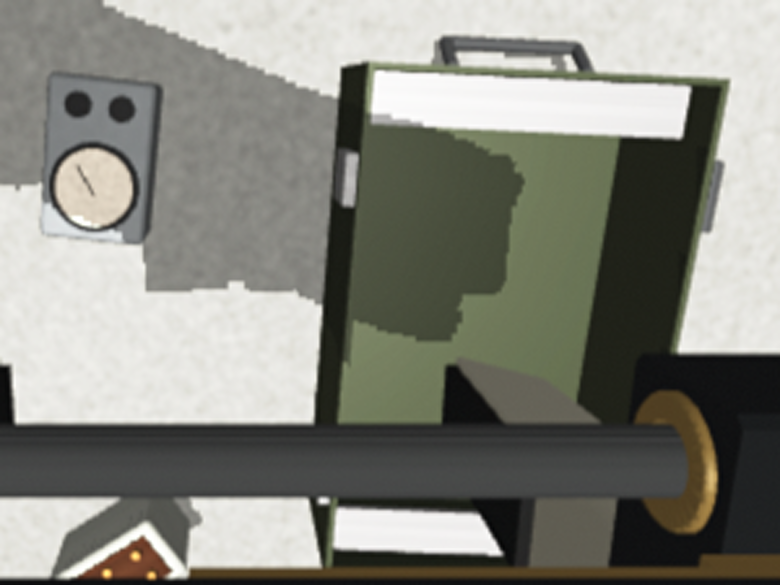

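Run:
```python
from h import *
c=np.load("w1.npy",allow_pickle=True).item()
f=lambda x,y,z: onplane(c,230+(x+.5)/2.6-.5,95+(y+.5)/2.6-.5,z)[:2]
P=np.array([f(x,y,.038) for x,y in((51,73),(155,82),(144,241),(41,235))]); e=np.roll(P,-1,0)-P
print(P.mean(0),np.linalg.norm(e,axis=1),np.degrees(np.arctan2(e[:,1],e[:,0])))
C=np.array([f(x,y,.08) for x,y in((370,63),(728,80),(328,562),(685,330))]);print(C)
d=C[1]-C[0]; print("rimlen",np.linalg.norm(d),np.degrees(np.arctan2(d[1],d[0])),np.degrees(np.arctan2(*(C[0]-C[2])[::-1])),np.degrees(np.arctan2(*(C[1]-C[3])[::-1])))
u=d/np.linalg.norm(d); n=np.array([u[1],-u[0]]); print("case centre",(C[0]+C[1])/2+n*.118)
go(*P.mean(0),.12,-6)
```

```text
[ 0.44213392 -0.08649987] [0.04714911 0.07365305 0.0490245  0.07489572] [ -4.82372792 -95.41346187 176.57978245  83.17248687]
[[ 0.55953475 -0.0445394 ]
 [ 0.70378869 -0.0511899 ]
 [ 0.54968936 -0.27044983]
 [ 0.70146104 -0.15632222]]
rimlen 0.14440716099723944 -2.639621210642499 87.5045767986455 88.73167015210407
case centre [ 0.62622737 -0.16573945]
clock 3.2 pos [ 0.5031 -0.1263  0.2512] q7 0.36 dr [0.02 0.03 0.84] slide [ 0.111 -0.216  0.437] width 91.8 F [ 1.4 -4.4  1.6] grip 0.0
```

```bash
python3 -m pendant '{"slide":[[0,0,0],[0.037,-0.072,0],[0.037,-0.072,0],[0.037,-0.072,0.03],[0,0,0.1],[0,0,0.1],[0,0,0.1],[0,0,0.1],[0,0,0],[0,0,0]],"dr":[[0,0,0.8],[0,0,0],[0,0,0],[0,0,0],[0,0,0],[0,0,0],[0,0,0],[0,0,0],[0,0,0],[0,0,0]],"claw":[1,1,1,1,1,1,1,1,1,1]}'
python3 - <<'E'
from h import *
go(.442,-.0865,.018,-5.5)
snap("wrist","w2.png")
E
```

```text
clock: 4.2
position: [0.4403, -0.0797, 0.1221]
ee_rot: [-2.325, -2.112, 0.002]
force: [0.3, 0.6, -0.5]
width: 0.997
gripper_force: 0.0
clock 4.2 pos [ 0.4403 -0.0797  0.1221] q7 0.3 dr [-0.01  0.    0.  ] slide [-0.022  0.008  0.347] width 91.7 F [ 0.3  0.6 -0.5] grip 0.0
```

View pics/w2.png

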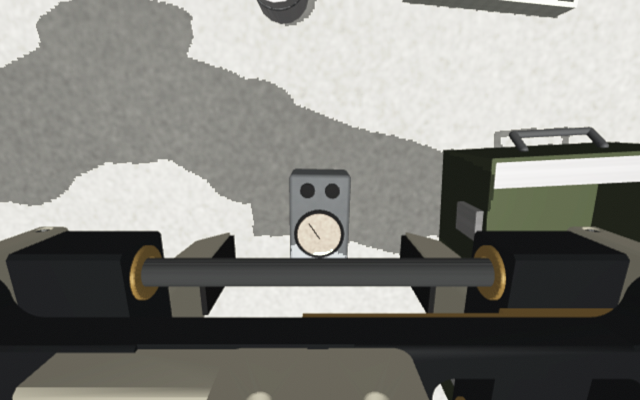

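The meter stands square and centred between the fingers, its sides at columns 290 and 350. Going down and gripping.

```bash
python3 -m pendant '{"slide":[[-0.022,0.008,0],[0,0,0.09],[0,0,0.09],[0,0,0.09],[0,0,0.075],[0,0,0],[0,0,0],[0,0,0],[0,0,0],[0,0,0]],"dr":[[0,0,0],[0,0,0],[0,0,0],[0,0,0],[0,0,0],[0,0,0],[0,0,0],[0,0,0],[0,0,0],[0,0,0]],"claw":[1,1,1,1,1,1,0.3,0.3,0.3,0.3]}' 20
python3 -m pendant '{"slide":[[0,0,0],[0,0,0],[0,0,0],[0,0,0]],"dr":[[0,0,0],[0,0,0],[0,0,0],[0,0,0]],"claw":[0.3,0.3,0.3,0.3]}' 20
python3 -c "
from h import *
go(.626,-.166,.16,-2.6)"
```

```text
clock: 5.25
position: [0.443, -0.0862, 0.0191]
ee_rot: [2.323, 2.113, 0.002]
force: [0.4, -0.4, 0.1]
width: 0.701
gripper_force: 0.0
clock: 5.65
position: [0.442, -0.0861, 0.0184]
ee_rot: [-2.324, -2.113, -0.0]
force: [-2.4, 0.9, 7.8]
width: 0.542
gripper_force: 20.0
clock 5.65 pos [ 0.442  -0.0861  0.0184] q7 0.5 dr [-0.   -0.   -0.42] slide [-0.238  0.625 -0.472] width 49.8 F [-2.4  0.9  7.8] grip 20.0
```

```bash
python3 -m pendant '{"slide":[[0,0,-0.05],[0,0,-0.1],[0,0,-0.1],[0,0,-0.1],[0,0,-0.12],[-0.04,0.104,0],[-0.04,0.104,0],[-0.04,0.104,0],[-0.04,0.104,0],[-0.04,0.104,0]],"dr":[[0,0,0],[0,0,0],[0,0,0],[0,0,-0.2],[0,0,-0.22],[0,0,0],[0,0,0],[0,0,0],[0,0,0],[0,0,0]],"claw":[0.3,0.3,0.3,0.3,0.3,0.3,0.3,0.3,0.3,0.3]}' 20
python3 -m pendant '{"slide":[[-0.04,0.104,0],[0,0,0],[0,0,0]],"dr":[[0,0,0],[0,0,0],[0,0,0]],"claw":[0.3,0.3,0.3]}' 20
python3 - <<'E'
from h import *
go(.626,-.166,.022,-2.6)
snap("wrist","w3.png")
E
```

```text
clock: 6.65
position: [0.5962, -0.1534, 0.1586]
ee_rot: [-2.269, -2.171, 0.001]
force: [-0.3, -0.5, -3.7]
width: 0.54
gripper_force: 20.0
clock: 6.95
position: [0.6256, -0.1669, 0.1582]
ee_rot: [-2.27, -2.17, 0.002]
force: [0.1, -0.1, -2.6]
width: 0.54
gripper_force: 20.0
clock 6.95 pos [ 0.6256 -0.1669  0.1582] q7 0.49 dr [-0.02  0.    0.  ] slide [0.003 0.001 0.454] width 49.7 F [ 0.1 -0.1 -2.6] grip 20.0
```

View pics/w3.png

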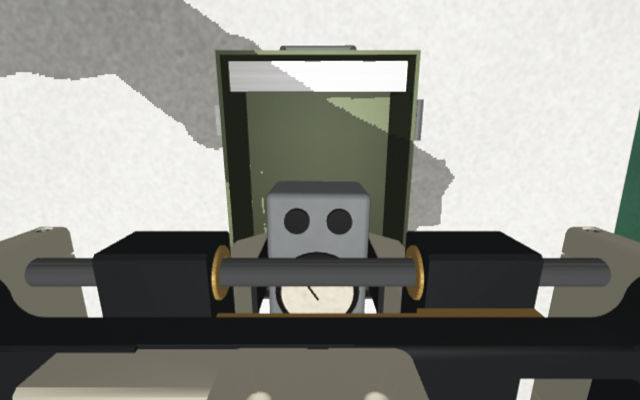

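The case is square under the meter: rim corners (217,51) and (420,51) are centred on the hand. Lowering.

```bash
python3 -m pendant '{"slide":[[0,0,0.05],[0,0,0.09],[0,0,0.09],[0,0,0.09],[0,0,0.06],[0,0,0.03],[0,0,0.01],[0,0,0.01],[0,0,0],[0,0,0]],"dr":[[0,0,0],[0,0,0],[0,0,0],[0,0,0],[0,0,0],[0,0,0],[0,0,0],[0,0,0],[0,0,0],[0,0,0]],"claw":[0.3,0.3,0.3,0.3,0.3,0.3,0.3,0.3,0.3,0.3]}' 20
python3 -m pendant '{"slide":[[0,0,0.006],[0,0,0.006],[0,0,0.005],[0,0,0],[0,0,0]],"dr":[[0,0,0],[0,0,0],[0,0,0],[0,0,0],[0,0,0]],"claw":[0.3,0.3,0.3,0.3,0.3]}' 20
```

```text
clock: 8.0
position: [0.6266, -0.1667, 0.0311]
ee_rot: [2.27, 2.171, 0.001]
force: [-0.1, -0.3, -2.7]
width: 0.538
gripper_force: 20.0
clock: 8.5
position: [0.6261, -0.1666, 0.0251]
ee_rot: [-2.27, -2.171, 0.0]
force: [0.2, 0.6, -2.9]
width: 0.543
gripper_force: 20.0
```

```bash
python3 -m pendant '{"slide":[[0,0,0.004],[0,0,0.004],[0,0,0.003],[0,0,0],[0,0,0]],"dr":[[0,0,0],[0,0,0],[0,0,0],[0,0,0],[0,0,0]],"claw":[0.3,0.3,0.3,0.3,0.3]}' 20
```

```text
clock: 9.0
position: [0.6261, -0.1666, 0.0218]
ee_rot: [-2.271, -2.171, -0.0]
force: [-0.3, -0.2, -1.8]
width: 0.541
gripper_force: 20.0
```

```bash
python3 -m pendant '{"slide":[[0,0,0.002],[0,0,0.001],[0,0,0],[0,0,0]],"dr":[[0,0,0],[0,0,0],[0,0,0],[0,0,0]],"claw":[0.3,0.3,0.3,0.3]}' 20
python3 -m pendant '{"slide":[[0,0,0],[0,0,0],[0,0,0],[0,0,0],[0,0,0],[0,0,0]],"dr":[[0,0,0],[0,0,0],[0,0,0],[0,0,0],[0,0,0],[0,0,0]],"claw":[0.6,0.7,0.75,0.75,0.75,0.75]}' 20
python3 -m pendant '{"slide":[[0,0,-0.03],[0,0,-0.08],[0,0,-0.12],[0,0,-0.12],[0,0,-0.12],[0,0,-0.12],[0,0,-0.1],[0,0,-0.1],[0,0,0],[0,0,0]],"dr":[[0,0,0],[0,0,0],[0,0,0],[0,0,0],[0,0,0],[0,0,0],[0,0,0],[0,0,0],[0,0,0],[0,0,0]],"claw":[0.75,0.75,0.75,0.75,0.75,0.75,0.75,0.75,0.75,0.75]}' 20
python3 -c "
from h import *
go(.6,.12,.25,-10.5)"
```

```text
clock: 9.4
position: [0.6262, -0.1666, 0.0216]
ee_rot: [2.271, 2.171, 0.001]
force: [-2.3, 1.4, 6.5]
width: 0.542
gripper_force: 20.0
clock: 10.0
position: [0.6261, -0.1666, 0.0209]
ee_rot: [-2.271, -2.171, 0.0]
force: [-0.9, 0.4, 0.4]
width: 0.75
gripper_force: 0.0
clock: 11.0
position: [0.6262, -0.1667, 0.2589]
ee_rot: [2.27, 2.17, 0.002]
force: [-0.6, 0.2, -0.4]
width: 0.754
gripper_force: 0.0
clock 11.0 pos [ 0.6262 -0.1667  0.2589] q7 0.44 dr [ 0.01 -0.    1.15] slide [ 0.924 -0.26   0.03 ] width 69.4 F [-0.6  0.2 -0.4] grip 0.0
```

```bash
python3 -m pendant '{"slide":[[0,0,0],[0,0,0],[0.11,-0.03,0],[0.11,-0.03,0],[0.11,-0.03,0],[0.11,-0.03,0],[0.11,-0.03,0],[0.11,-0.03,0],[0.1,-0.03,0],[0,0,0]],"dr":[[0,0,0.58],[0,0,0.57],[0,0,0],[0,0,0],[0,0,0],[0,0,0],[0,0,0],[0,0,0],[0,0,0],[0,0,0]],"claw":[0.75,0.75,0.75,0.75,0.75,0.75,0.75,0.75,0.75,0.75]}' 20
python3 - <<'E'
from h import *
go(.6,.07,.25,-10.5)
c=arm.calibration("wrist"); im=snap("wrist","w4.png"); np.save("w4.npy",c,allow_pickle=True)
E
```

```text
clock: 12.0
position: [0.6042, 0.0754, 0.2561]
ee_rot: [-2.404, -2.016, 0.002]
force: [-0.0, 0.1, -1.1]
width: 0.746
gripper_force: 0.0
clock 12.0 pos [0.6042 0.0754 0.2561] q7 -0.08 dr [-0.03 -0.01  0.07] slide [-0.02  -0.011  0.02 ] width 68.6 F [-0.   0.1 -1.1] grip 0.0
```

View pics/w4.png

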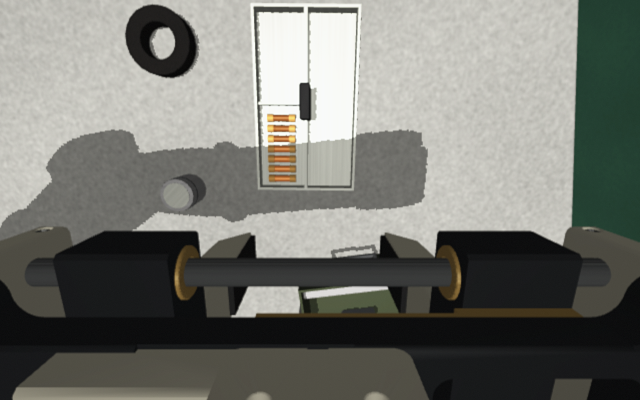

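The wrist view shows the tray rim corners (251,4), (361,5), (354,189), (258,188), with fuses at the near-left (case side). The tin's top is at about (178,194).

Run:
```python
from h import *
c=np.load("w4.npy",allow_pickle=True).item(); im=cv2.imread("pics/w4.png")
P=np.array([onplane(c,*p,.022)[:2] for p in((251,4),(361,5),(354,189),(258,188))]); e=np.roll(P,-1,0)-P
print(P.mean(0),np.linalg.norm(e,axis=1),np.degrees(np.arctan2(e[:,1],e[:,0])))
print("block",[onplane(c,u,v,.055)[:2] for u,v in((305,83),(305,119),(300,101),(310,101))])
print("tin",onplane(c,178,194,.046))
a=im[165:225,150:220]; cv2.imwrite("pics/w4c.png",cv2.resize(a,None,fx=6,fy=6))
go(*P.mean(0),.12,np.degrees(np.arctan2(e[1,1],e[1,0]))+90)
```

```text
[0.60728738 0.17299134] [0.12541816 0.21335407 0.12602276 0.21329035] [ -10.67566734 -100.58075649  169.29542908   79.25686225]
block [array([0.61091039, 0.19104437]), array([0.60379174, 0.15340282]), array([0.60187944, 0.17347272]), array([0.61292036, 0.17149451])]
tin [0.43180471 0.09358256 0.046     ]
clock 12.05 pos [0.6045 0.0722 0.2565] q7 -0.08 dr [-0.02  0.    0.06] slide [ 0.332 -0.053  0.455] width 69.0 F [-0.3 -0.2 -0.3] grip 0.0
```

```bash
python3 -m pendant '{"slide":[[0.08,-0.013,0],[0.084,-0.013,0],[0.084,-0.013,0],[0.084,-0.014,0.05],[0,0,0.12],[0,0,0.13],[0,0,0.13],[0,0,0.1],[0,0,0],[0,0,0]],"dr":[[0,0,0.06],[0,0,0],[0,0,0],[0,0,0],[0,0,0],[0,0,0],[0,0,0],[0,0,0],[0,0,0],[0,0,0]],"claw":[0.6,0.6,0.6,0.6,0.6,0.6,0.6,0.6,0.6,0.6]}' 40
python3 - <<'E'
from h import *
go(.6073,.173,.03,-10.7)
im=snap("wrist","w5.png")
E
```

```text
clock: 13.05
position: [0.6083, 0.1691, 0.0985]
ee_rot: [2.423, 2.0, -0.003]
force: [-0.4, -0.3, -0.2]
width: 0.598
gripper_force: 0.0
clock 13.05 pos [0.6083 0.1691 0.0985] q7 -0.14 dr [-0.01  0.01 -0.03] slide [ 0.012 -0.006  0.228] width 55.0 F [-0.4 -0.3 -0.2] grip 0.0
```

View pics/w5.png

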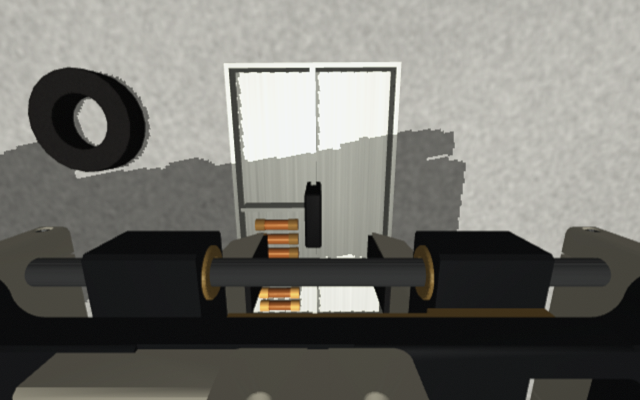

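The tray is square and the grip block is centred at column 314. Descending and gripping.

```bash
python3 -m pendant '{"slide":[[0.012,-0.006,0.05],[0,0,0.08],[0,0,0.07],[0,0,0.026],[0,0,0],[0,0,0],[0,0,0],[0,0,0],[0,0,0],[0,0,0]],"dr":[[0,0,0],[0,0,0],[0,0,0],[0,0,0],[0,0,0],[0,0,0],[0,0,0],[0,0,0],[0,0,0],[0,0,0]],"claw":[0.6,0.6,0.6,0.6,0.5,0,0,0,0,0]}' 40
python3 -m pendant '{"slide":[[0,0,0],[0,0,0],[0,0,0],[0,0,0],[0,0,0],[0,0,0]],"dr":[[0,0,0],[0,0,0],[0,0,0],[0,0,0],[0,0,0],[0,0,0]],"claw":[0,0,0,0,0,0]}' 40
python3 -c "
from h import *
go(.6262,-.1662,.20,-2.6)"
```

```text
clock: 14.1
position: [0.6072, 0.174, 0.0314]
ee_rot: [-2.421, -2.001, 0.0]
force: [-1.5, 0.7, 9.0]
width: 0.128
gripper_force: 26.1
clock: 14.7
position: [0.6072, 0.174, 0.0314]
ee_rot: [-2.421, -2.001, 0.0]
force: [-3.4, 0.2, 5.6]
width: 0.124
gripper_force: 40.0
clock 14.7 pos [0.6072 0.174  0.0314] q7 -0.09 dr [-0.  -0.  -1.2] slide [-1.13   0.115 -0.562] width 11.4 F [-3.4  0.2  5.6] grip 40.0
```

```bash
python3 -m pendant '{"slide":[[0,0,-0.03],[0,0,-0.1],[0,0,-0.12],[0,0,-0.12],[0,0,-0.12],[0,0,-0.07],[0,0,0],[0,0,0],[0,0,0],[0,0,0]],"dr":[[0,0,0],[0,0,0],[0,0,0],[0,0,0],[0,0,0],[0,0,-0.4],[0,0,-0.4],[0,0,-0.4],[0,0,0],[0,0,0]],"claw":[0,0,0,0,0,0,0,0,0,0]}' 40
python3 -m pendant '{"slide":[[-0.11,0.011,0],[-0.115,0.012,0],[-0.115,0.012,0],[-0.115,0.012,0],[-0.115,0.012,0],[-0.115,0.012,0],[-0.115,0.012,0],[-0.115,0.012,0],[-0.11,0.01,0],[-0.1,0.01,0]],"dr":[[0,0,0],[0,0,0],[0,0,0],[0,0,0],[0,0,0],[0,0,0],[0,0,0],[0,0,0],[0,0,0],[0,0,0]],"claw":[0,0,0,0,0,0,0,0,0,0]}' 40
python3 -m pendant '{"slide":[[0,0,0],[0,0,0],[0,0,0]],"dr":[[0,0,0],[0,0,0],[0,0,0]],"claw":[0,0,0]}' 40
python3 - <<'E'
from h import *
go(.6262,-.165,.1,-2.6)
c=arm.calibration("wrist"); im=snap("wrist","w6.png"); np.save("w6.npy",c,allow_pickle=True)
E
```

```text
clock: 15.7
position: [0.6073, 0.1736, 0.1991]
ee_rot: [-2.274, -2.168, 0.0]
force: [-0.2, 0.2, -3.6]
width: 0.13
gripper_force: 40.0
clock: 16.7
position: [0.6261, -0.167, 0.1989]
ee_rot: [-2.274, -2.167, 0.001]
force: [-0.8, 0.6, -3.4]
width: 0.126
gripper_force: 40.0
clock: 17.0
position: [0.6266, -0.1638, 0.1988]
ee_rot: [-2.271, -2.17, -0.0]
force: [-0.2, 0.7, -2.9]
width: 0.125
gripper_force: 40.0
clock 17.0 pos [ 0.6266 -0.1638  0.1988] q7 0.46 dr [-0.   -0.01 -0.  ] slide [-0.004 -0.001  0.329] width 11.5 F [-0.2  0.7 -2.9] grip 40.0
```

View pics/w6.png

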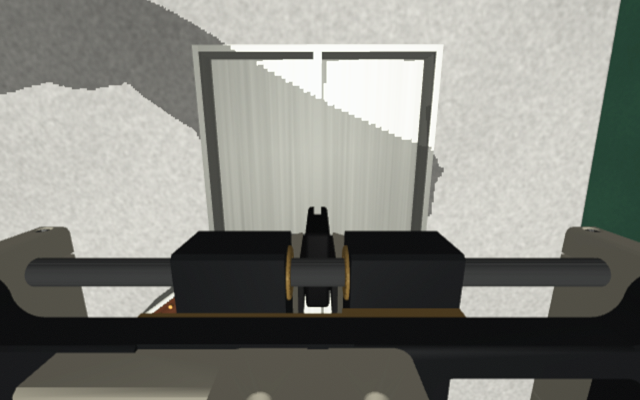

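The held tray's far rim runs level from (193,45) to (442,45), hiding the case. Checking its position in the hand.

Run:
```python
from h import *
c=np.load("w6.npy",allow_pickle=True).item()
A,B=[onplane(c,u,45,.1894) for u in(193,442)]; print(A,B,np.linalg.norm(A-B))
d=(B-A)[:2]/np.linalg.norm((B-A)[:2]); print("tray centre",(A+B)[:2]/2+.108*np.array([d[1],-d[0]]),np.degrees(np.arctan2(d[1],d[0])))
# case check from w3
```

```text
[ 0.56985163 -0.05441983  0.1894    ] [ 0.69454614 -0.06034243  0.1894    ] 0.12483507877067722
tray centre [ 0.62707499 -0.16525951] -2.7193286154015652
```

```bash
python3 -m pendant '{"slide":[[-0.003,-0.002,0.06],[0,0,0.09],[0,0,0.09],[0,0,0.05],[0,0,0.03],[0,0,0.015],[0,0,0.01],[0,0,0.006],[0,0,0],[0,0,0]],"dr":[[0,0,0],[0,0,0],[0,0,0],[0,0,0],[0,0,0],[0,0,0],[0,0,0],[0,0,0],[0,0,0],[0,0,0]],"claw":[0,0,0,0,0,0,0,0,0,0]}' 40
python3 -m pendant '{"slide":[[0,0,0.004],[0,0,0.004],[0,0,0.002],[0,0,0],[0,0,0]],"dr":[[0,0,0],[0,0,0],[0,0,0],[0,0,0],[0,0,0]],"claw":[0,0,0,0,0]}' 40
```

```text
clock: 18.05
position: [0.6262, -0.166, 0.0944]
ee_rot: [2.271, 2.169, 0.001]
force: [0.5, 0.2, -2.9]
width: 0.126
gripper_force: 40.0
clock: 18.55
position: [0.6258, -0.1658, 0.0908]
ee_rot: [-2.272, -2.17, 0.0]
force: [0.0, 0.6, -3.2]
width: 0.128
gripper_force: 40.0
```

Still hanging (−3 N), about 1.4 mm to go.

```bash
python3 -m pendant '{"slide":[[0,0,0.003],[0,0,0.002],[0,0,0],[0,0,0]],"dr":[[0,0,0],[0,0,0],[0,0,0],[0,0,0]],"claw":[0,0,0,0]}' 40
python3 -m pendant '{"slide":[[0,0,0],[0,0,0],[0,0,0],[0,0,0],[0,0,0],[0,0,0]],"dr":[[0,0,0],[0,0,0],[0,0,0],[0,0,0],[0,0,0],[0,0,0]],"claw":[0.3,0.5,0.6,0.6,0.6,0.6]}' 40
python3 -m pendant '{"slide":[[0,0,-0.04],[0,0,-0.1],[0,0,-0.12],[0,0,-0.12],[0,0,-0.12],[0,0,-0.05],[0,0,0],[0,0,0]],"dr":[[0,0,0],[0,0,0],[0,0,0],[0,0,0],[0,0,0],[0,0,0],[0,0,0],[0,0,0]],"claw":[0.6,0.6,0.6,0.6,0.6,0.8,1,1]}' 40
python3 - <<'E'
from h import *
c=arm.calibration("wrist"); im=snap("wrist","w7.png"); np.save("w7.npy",c,allow_pickle=True)
a=snap("scene","s7.png")[150:250,200:330]; b=snap("side","d7.png")[155:285,325:470]
a=cv2.resize(a,(390,300),interpolation=cv2.INTER_CUBIC); b=cv2.resize(b,(335,300),interpolation=cv2.INTER_CUBIC); w=cv2.resize(im,(480,300))
out=np.zeros((600,730,3),np.uint8); out[:300,:390]=a; out[:300,390:725]=b; out[300:,:480]=w
cv2.imwrite("pics/m7.png",out[:,:,::-1])
go(.44,-.24,.25,-50)
E
```

```text
clock: 18.95
position: [0.6259, -0.1659, 0.0895]
ee_rot: [2.272, 2.17, 0.0]
force: [-0.6, 1.5, -0.9]
width: 0.128
gripper_force: 40.0
clock: 19.55
position: [0.6259, -0.1658, 0.0893]
ee_rot: [2.272, 2.17, 0.0]
force: [0.1, -0.1, 0.5]
width: 0.581
gripper_force: 0.0
clock: 20.35
position: [0.6257, -0.1658, 0.2546]
ee_rot: [2.272, 2.17, 0.001]
force: [-0.3, -0.4, -0.5]
width: 0.813
gripper_force: 0.0
clock 20.5 pos [ 0.6252 -0.1655  0.2531] q7 0.43 dr [-0.02  0.    6.89] slide [-0.633 -0.207  0.01 ] width 86.8 F [ 0.3  0.4 -0. ] grip 0.0
```

View pics/m7.png

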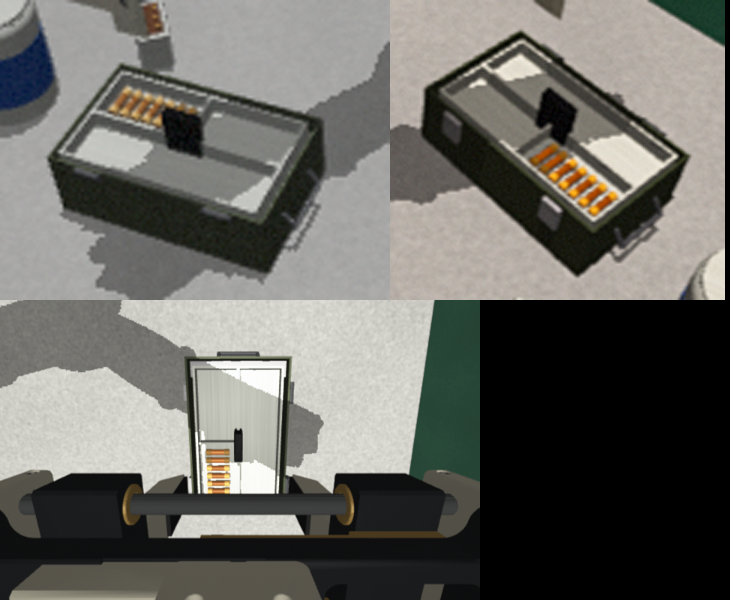

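The tray sits level in the case, fuses at the −y end, long compartment on +x. Next the transformer; checking the coffee can's clearance.

Run:
```python
from h import *
for n,p in(("scene",(198,152)),("side",(483,285))): print(onplane(arm.calibration(n),*p,.14))
go(.39,-.344,.25,-50)
go(.40,-.31,.25,-50)
```

```text
[ 0.56606929 -0.40373317  0.14      ]
[ 0.55256443 -0.42323058  0.14      ]
clock 20.5 pos [ 0.6252 -0.1655  0.2531] q7 0.43 dr [-0.02  0.    6.89] slide [-0.983 -0.048  0.01 ] width 86.8 F [ 0.3  0.4 -0. ] grip 0.0
clock 20.5 pos [ 0.6252 -0.1655  0.2531] q7 0.43 dr [-0.02  0.    6.89] slide [-0.885 -0.114  0.01 ] width 86.8 F [ 0.3  0.4 -0. ] grip 0.0
```

The coffee can lies along the transformer's short axis, about 16 mm from the gripper body. I'll grip across the 66 mm side instead. First, a look from above.

```bash
python3 -m pendant '{"slide":[[-0.085,-0.073,0],[-0.085,-0.073,0],[-0.085,-0.073,0],[-0.085,-0.073,0],[-0.085,-0.073,0],[-0.085,-0.073,0],[-0.085,-0.073,0],[-0.085,-0.073,0],[0,0,0],[0,0,0]],"dr":[[0,0,0],[0,0,0],[0,0,0],[0,0,0],[0,0,0],[0,0,0],[0,0,0],[0,0,0],[0,0,0],[0,0,0]],"claw":[1,1,1,1,1,1,1,1,1,1]}' 40
python3 - <<'E'
from h import *
c=arm.calibration("wrist"); im=snap("wrist","w8.png"); np.save("w8.npy",c,allow_pickle=True); print(proj(c,[.444,-.299,.05]))
u,v=proj(c,[.444,-.299,.05]).astype(int)
a=im[max(v-70,0):v+70,u-90:u+90]; print(max(v-70,0),u-90,a.shape); cv2.imwrite("pics/w8c.png",cv2.resize(a,None,fx=4,fy=4,interpolation=cv2.INTER_CUBIC)[:,:,::-1])
go(.45,-.37,.25,-2.6)
E
```

```text
clock: 21.5
position: [0.4407, -0.3619, 0.2537]
ee_rot: [-2.273, -2.167, 0.0]
force: [0.2, -0.3, -0.5]
width: 0.997
gripper_force: 0.0
[317.15741077 131.23736763]
61 227 (140, 180, 3)
clock 21.55 pos [ 0.4417 -0.361   0.2537] q7 0.84 dr [-0.01 -0.01 -0.  ] slide [-0.029  0.029  0.012] width 92.0 F [-0.2  0.5  0.3] grip 0.0
```

View pics/w8c.png

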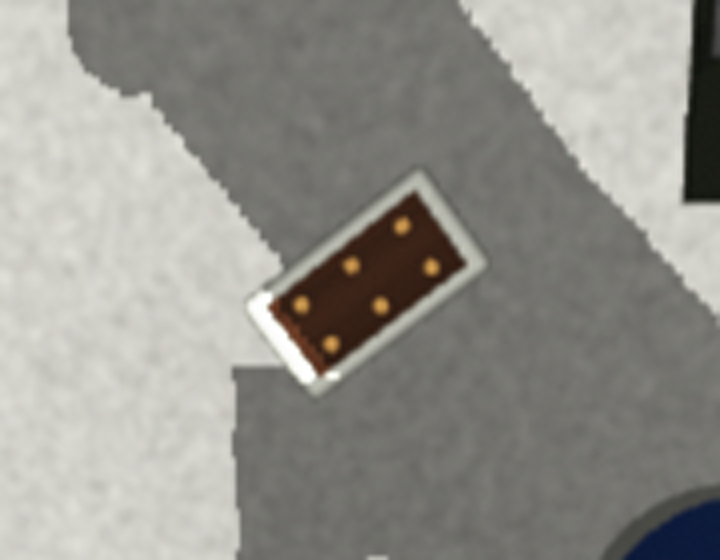

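The transformer's top corners in the crop are (419,170), (487,262), (316,395) and (246,307).

Run:
```python
from h import *
c=np.load("w8.npy",allow_pickle=True).item()
P=np.array([onplane(c,227+(x+.5)/4-.5,61+(y+.5)/4-.5,.05)[:2] for x,y in((419,170),(487,262),(316,395),(246,307))]); e=np.roll(P,-1,0)-P
print(P.mean(0),np.linalg.norm(e,axis=1),np.degrees(np.arctan2(e[:,1],e[:,0])))
go(*P.mean(0),.025,34.5)
```

```text
[ 0.44512997 -0.29971711] [0.03205997 0.06249427 0.03237858 0.0625452 ] [ -54.5710878  -145.36862905  125.50976526   34.34013739]
clock 21.55 pos [ 0.4417 -0.361   0.2537] q7 0.84 dr [-0.   -0.01 -5.4 ] slide [0.162 0.125 0.762] width 92.0 F [-0.2  0.5  0.3] grip 0.0
```

```bash
python3 -m pendant '{"slide":[[0,0,0],[0,0,0],[0,0,0],[0,0,0],[0,0,0],[0,0,0],[0.08,0.062,0],[0.082,0.063,0],[0,0,0],[0,0,0]],"dr":[[0,0,-0.91],[0,0,-0.91],[0,0,-0.91],[0,0,-0.91],[0,0,-0.91],[0,0,-0.9],[0,0,0],[0,0,0],[0,0,0],[0,0,0]],"claw":[1,1,1,1,1,1,1,1,1,1]}' 40
python3 -c "
from h import *
go(.4451,-.2997,.026,35)"
```

```text
clock: 22.55
position: [0.4455, -0.2986, 0.2541]
ee_rot: [-1.449, -2.787, -0.001]
force: [0.3, -1.0, -0.0]
width: 0.999
gripper_force: 0.0
clock 22.55 pos [ 0.4455 -0.2986  0.2541] q7 1.29 dr [ 0.   -0.    0.01] slide [-0.002 -0.003  0.76 ] width 91.9 F [ 0.3 -1.  -0. ] grip 0.0
```

```bash
python3 -m pendant '{"slide":[[-0.002,-0.003,0.08],[0,0,0.12],[0,0,0.12],[0,0,0.12],[0,0,0.12],[0,0,0.1],[0,0,0.06],[0,0,0.04],[0,0,0],[0,0,0]],"dr":[[0,0,0],[0,0,0],[0,0,0],[0,0,0],[0,0,0],[0,0,0],[0,0,0],[0,0,0],[0,0,0],[0,0,0]],"claw":[1,1,1,1,1,1,1,1,1,1]}' 30
python3 -m pendant '{"slide":[[0,0,0],[0,0,0],[0,0,0],[0,0,0],[0,0,0],[0,0,0],[0,0,0]],"dr":[[0,0,0],[0,0,0],[0,0,0],[0,0,0],[0,0,0],[0,0,0],[0,0,0]],"claw":[0.5,0.5,0.5,0.5,0.5,0.5,0.5]}' 30
python3 - <<'E'
from h import *
a=np.radians(-2.6); C=np.array([.6262,-.167]); Rm=np.array([[np.cos(a),-np.sin(a)],[np.sin(a),np.cos(a)]])
print("transf target",C+Rm@[.032,-.055],"tin target",C+Rm@[-.031,.055])
go(*(C+Rm@[.032,-.055]),.20,87.4)
E
```

```text
clock: 23.55
position: [0.4444, -0.3019, 0.0267]
ee_rot: [1.455, 2.784, -0.0]
force: [0.3, 0.1, 0.3]
width: 1.002
gripper_force: 0.0
clock: 24.25
position: [0.4446, -0.3012, 0.0269]
ee_rot: [1.454, 2.784, 0.001]
force: [0.0, 1.2, 5.9]
width: 0.717
gripper_force: 30.0
transf target [ 0.65567209 -0.223395  ] tin target [ 0.59772688 -0.11065037]
clock 24.25 pos [ 0.4446 -0.3012  0.0269] q7 1.49 dr [ 0.    0.01 -7.64] slide [-0.691  0.291 -0.577] width 66.0 F [0.  1.2 5.9] grip 30.0
```

```bash
python3 -m pendant '{"slide":[[0,0,-0.03],[0,0,-0.1],[0,0,-0.11],[0,0,-0.12],[0,0,-0.12],[0,0,-0.1],[0,0,0],[0,0,0],[0,0,0],[0,0,0]],"dr":[[0,0,0],[0,0,0],[0,0,0],[0,0,0],[0,0,0],[0,0,0],[0,0,-0.95],[0,0,-0.95],[0,0,-0.95],[0,0,-0.95]],"claw":[0.5,0.5,0.5,0.5,0.5,0.5,0.5,0.5,0.5,0.5]}' 30
python3 -m pendant '{"slide":[[0,0,0],[0,0,0],[0,0,0],[0,0,0],[0,0,0]],"dr":[[0,0,-0.95],[0,0,-0.95],[0,0,-0.95],[0,0,-0.95],[0,0,0]],"claw":[0.5,0.5,0.5,0.5,0.5]}' 30
python3 -c "
from h import *
go(.6557,-.2234,.20,87.4)"
```

```text
clock: 25.25
position: [0.4433, -0.3011, 0.2004]
ee_rot: [-0.78, -3.042, -0.0]
force: [-0.6, 0.7, -3.7]
width: 0.718
gripper_force: 30.0
clock: 25.75
position: [0.4434, -0.3013, 0.2004]
ee_rot: [-0.077, -3.14, -0.0]
force: [-0.2, 0.6, -3.6]
width: 0.718
gripper_force: 30.0
clock 25.75 pos [ 0.4434 -0.3013  0.2004] q7 2.16 dr [ 0.   -0.01 -0.03] slide [-0.695  0.291  0.001] width 66.0 F [-0.2  0.6 -3.6] grip 30.0
```

```bash
python3 -m pendant '{"slide":[[-0.08,0.035,0],[-0.1,0.042,0],[-0.11,0.045,0],[-0.11,0.045,0],[-0.11,0.045,0],[-0.1,0.042,0],[-0.085,0.037,0],[0,0,0],[0,0,0],[0,0,0]],"dr":[[0,0,0],[0,0,0],[0,0,0],[0,0,0],[0,0,0],[0,0,0],[0,0,0],[0,0,0],[0,0,0],[0,0,0]],"claw":[0.5,0.5,0.5,0.5,0.5,0.5,0.5,0.5,0.5,0.5]}' 30
python3 -c "
from h import *
go(.6557,-.2234,.088,87.4)"
```

```text
clock: 26.75
position: [0.6556, -0.2255, 0.2002]
ee_rot: [-0.084, -3.139, 0.001]
force: [-1.0, -0.9, -3.0]
width: 0.713
gripper_force: 30.0
clock 26.75 pos [ 0.6556 -0.2255  0.2002] q7 1.93 dr [-0.01 -0.01 -0.07] slide [-0.     0.007  0.374] width 65.6 F [-1.  -0.9 -3. ] grip 30.0
```

```bash
python3 -m pendant '{"slide":[[0,0.007,0.05],[0,0,0.09],[0,0,0.09],[0,0,0.06],[0,0,0.03],[0,0,0.02],[0,0,0.012],[0,0,0.008],[0,0,0],[0,0,0]],"dr":[[0,0,-0.07],[0,0,0],[0,0,0],[0,0,0],[0,0,0],[0,0,0],[0,0,0],[0,0,0],[0,0,0],[0,0,0]],"claw":[0.5,0.5,0.5,0.5,0.5,0.5,0.5,0.5,0.5,0.5]}' 30
python3 -m pendant '{"slide":[[0,0,0.004],[0,0,0.004],[0,0,0],[0,0,0]],"dr":[[0,0,0],[0,0,0],[0,0,0],[0,0,0]],"claw":[0.5,0.5,0.5,0.5]}' 30
```

```text
clock: 27.75
position: [0.6572, -0.2227, 0.093]
ee_rot: [0.066, 3.14, -0.0]
force: [-0.9, 0.6, -2.4]
width: 0.715
gripper_force: 30.0
clock: 28.15
position: [0.6568, -0.2226, 0.0899]
ee_rot: [-0.066, -3.141, -0.0]
force: [-0.1, -0.7, -3.5]
width: 0.717
gripper_force: 30.0
```

```bash
python3 -m pendant '{"slide":[[0,0,0.004],[0,0,0.003],[0,0,0],[0,0,0]],"dr":[[0,0,0],[0,0,0],[0,0,0],[0,0,0]],"claw":[0.5,0.5,0.5,0.5]}' 30
```

```text
clock: 28.55
position: [0.6569, -0.2226, 0.088]
ee_rot: [0.066, 3.141, 0.0]
force: [-0.0, 0.4, -0.2]
width: 0.713
gripper_force: 30.0
```

```bash
python3 -m pendant '{"slide":[[0,0,0],[0,0,0],[0,0,0],[0,0,0],[0,0,-0.03],[0,0,-0.08],[0,0,-0.12],[0,0,-0.12],[0,0,-0.12],[0,0,-0.07]],"dr":[[0,0,0],[0,0,0],[0,0,0],[0,0,0],[0,0,0],[0,0,0],[0,0,0],[0,0,0],[0,0,0],[0,0,0]],"claw":[0.8,0.9,0.9,0.9,0.9,0.9,0.9,0.9,0.9,0.9]}' 30
python3 -c "
from h import *
go(.50,.092,.25,87.4)"
```

```text
clock: 29.55
position: [0.6577, -0.2231, 0.2542]
ee_rot: [0.067, 3.136, -0.002]
force: [-0.1, 0.3, -0.5]
width: 0.899
gripper_force: 0.0
clock 29.55 pos [ 0.6577 -0.2231  0.2542] q7 1.93 dr [-0.01  0.04  0.02] slide [0.573 1.026 0.014] width 82.7 F [-0.1  0.3 -0.5] grip 0.0
```

```bash
python3 -m pendant '{"slide":[[0.05,0.08,0],[0.058,0.105,0],[0.058,0.105,0],[0.058,0.105,0],[0.058,0.105,0],[0.058,0.105,0],[0.058,0.105,0],[0.058,0.105,0],[0.058,0.105,0],[0.058,0.105,0]],"dr":[[0,0,0],[0,0,0],[0,0,0],[0,0,0],[0,0,0],[0,0,0],[0,0,0],[0,0,0],[0,0,0],[0,0,0]],"claw":[0.9,0.9,0.9,0.9,0.9,0.9,0.9,0.9,0.9,0.9]}' 30
python3 -m pendant '{"slide":[[0,0,0],[0,0,0]],"dr":[[0,0,0],[0,0,0]],"claw":[0.9,0.9]}' 30
python3 - <<'E'
from h import *
c=arm.calibration("wrist"); im=snap("wrist","w9.png"); np.save("w9.npy",c,allow_pickle=True)
u,v=proj(c,[.431,.092,.046]); print(u,v)
g=cv2.GaussianBlur(cv2.cvtColor(im,cv2.COLOR_RGB2GRAY),(3,3),0); u0,v0=int(u)-60,int(v)-60
roi=g[v0:v0+120,u0:u0+120]
k=cv2.HoughCircles(roi,cv2.HOUGH_GRADIENT,1.0,10,param1=80,param2=12,minRadius=15,maxRadius=35); print(k[0][:6])
for q in k[0][:6]: print(onplane(c,q[0]+u0,q[1]+v0,.046).round(4), q[2]*(c["xyz"][2]-.046)/304)
go(.431,.092,.25,87.4)
cv2.imwrite("pics/w9c.png",cv2.resize(im[v0:v0+120,u0:u0+120],None,fx=4,fy=4)[:,:,::-1])
E
```

```text
clock: 30.55
position: [0.4977, 0.093, 0.2507]
ee_rot: [0.067, 3.14, 0.001]
force: [1.2, 1.3, -0.5]
width: 0.899
gripper_force: 0.0
clock: 30.75
position: [0.4983, 0.0925, 0.2506]
ee_rot: [0.063, 3.14, 0.001]
force: [0.6, -1.1, 0.2]
width: 0.898
gripper_force: 0.0
314.5559982983615 126.56182589618231
[[61.5 58.5 17.4]]
[0.4287 0.0932 0.046 ] 0.02076177443900786
clock 30.8 pos [0.4987 0.0914 0.2505] q7 1.31 dr [-0.    0.01  0.03] slide [ 0.226 -0.008  0.002] width 82.8 F [ 0.8 -0.2 -0.1] grip 0.0
```

Circle fit: radius 20.8 mm (21 expected), tin at (0.429, 0.093).

```bash
python3 -m pendant '{"slide":[[0.07,0,0],[0.09,0,0],[0.072,0,0.08],[0,0,0.12],[0,0,0.12],[0,0,0.12],[0,0,0.12],[0,0,0.1],[0,0,0.06],[0,0,0.035]],"dr":[[0,0,0],[0,0,0],[0,0,0],[0,0,0],[0,0,0],[0,0,0],[0,0,0],[0,0,0],[0,0,0],[0,0,0]],"claw":[0.9,0.9,0.9,0.9,0.9,0.9,0.9,0.9,0.9,0.9]}' 30
python3 -m pendant '{"slide":[[0,0,0],[0,0,0],[0,0,0],[0,0,0],[0,0,0],[0,0,0],[0,0,0],[0,0,0],[0,0,0],[0,0,0]],"dr":[[0,0,0],[0,0,0],[0,0,0],[0,0,0],[0,0,0],[0,0,0],[0,0,0],[0,0,0],[0,0,0],[0,0,0]],"claw":[0.9,0.9,0.2,0.2,0.2,0.2,0.2,0.2,0.2,0.2]}' 25
python3 -c "
from h import *
go(.5977,-.1107,.20,87.4)"
```

```text
clock: 31.8
position: [0.429, 0.0933, 0.022]
ee_rot: [-0.07, -3.14, 0.002]
force: [0.1, -0.2, 0.5]
width: 0.899
gripper_force: 0.0
clock: 32.8
position: [0.4289, 0.0947, 0.0234]
ee_rot: [0.067, 3.141, -0.0]
force: [-1.3, -0.2, 4.4]
width: 0.449
gripper_force: 25.0
clock 32.8 pos [0.4289 0.0947 0.0234] q7 1.34 dr [-0.    0.    0.02] slide [-0.593 -0.658 -0.589] width 41.3 F [-1.3 -0.2  4.4] grip 25.0
```

```bash
python3 -m pendant '{"slide":[[0,0,-0.03],[0,0,-0.1],[0,0,-0.12],[0,0,-0.12],[0,0,-0.12],[0,0,-0.1],[0,0,0],[0,0,0]],"dr":[[0,0,0],[0,0,0],[0,0,0],[0,0,0],[0,0,0],[0,0,0],[0,0,0],[0,0,0]],"claw":[0.2,0.2,0.2,0.2,0.2,0.2,0.2,0.2]}' 25
python3 -m pendant '{"slide":[[-0.07,-0.08,0],[-0.075,-0.083,0],[-0.075,-0.083,0],[-0.075,-0.083,0],[-0.075,-0.083,0],[-0.075,-0.083,0],[-0.075,-0.083,0],[-0.073,-0.08,0],[0,0,0],[0,0,0]],"dr":[[0,0,0],[0,0,0],[0,0,0],[0,0,0],[0,0,0],[0,0,0],[0,0,0],[0,0,0],[0,0,0],[0,0,0]],"claw":[0.2,0.2,0.2,0.2,0.2,0.2,0.2,0.2,0.2,0.2]}' 25
python3 -c "
from h import *
go(.5977,-.1107,.0844,87.4)"
```

```text
clock: 33.6
position: [0.4289, 0.0951, 0.2009]
ee_rot: [0.066, 3.14, 0.001]
force: [-0.8, -0.2, -1.3]
width: 0.449
gripper_force: 25.0
clock: 34.6
position: [0.5972, -0.1103, 0.1984]
ee_rot: [-0.069, -3.137, -0.0]
force: [0.2, -0.0, -1.3]
width: 0.453
gripper_force: 25.0
clock 34.6 pos [ 0.5972 -0.1103  0.1984] q7 1.78 dr [-0.   -0.03  0.01] slide [-0.002 -0.001  0.38 ] width 41.7 F [ 0.2 -0.  -1.3] grip 25.0
```

```bash
python3 -m pendant '{"slide":[[0,0,0.05],[0,0,0.09],[0,0,0.09],[0,0,0.06],[0,0,0.03],[0,0,0.02],[0,0,0.015],[0,0,0.01],[0,0,0],[0,0,0]],"dr":[[0,0,0],[0,0,0],[0,0,0],[0,0,0],[0,0,0],[0,0,0],[0,0,0],[0,0,0],[0,0,0],[0,0,0]],"claw":[0.2,0.2,0.2,0.2,0.2,0.2,0.2,0.2,0.2,0.2]}' 25
python3 -m pendant '{"slide":[[0,0,0.004],[0,0,0.003],[0,0,0.003],[0,0,0],[0,0,0]],"dr":[[0,0,0],[0,0,0],[0,0,0],[0,0,0],[0,0,0]],"claw":[0.2,0.2,0.2,0.2,0.2]}' 25
```

```text
clock: 35.6
position: [0.5986, -0.1099, 0.0913]
ee_rot: [0.067, 3.14, 0.0]
force: [0.4, 1.4, -0.3]
width: 0.455
gripper_force: 25.0
clock: 36.1
position: [0.5982, -0.1099, 0.0878]
ee_rot: [-0.066, -3.141, -0.0]
force: [0.4, 0.2, -0.0]
width: 0.449
gripper_force: 25.0
```

```bash
python3 -m pendant '{"slide":[[0,0,0.004],[0,0,0.003],[0,0,0.003],[0,0,0],[0,0,0]],"dr":[[0,0,0],[0,0,0],[0,0,0],[0,0,0],[0,0,0]],"claw":[0.2,0.2,0.2,0.2,0.2]}' 25
```

```text
clock: 36.6
position: [0.5982, -0.1099, 0.0848]
ee_rot: [-0.066, -3.141, -0.0]
force: [-0.6, -0.3, -0.4]
width: 0.452
gripper_force: 25.0
```

```bash
python3 -m pendant '{"slide":[[0,0,0.002],[0,0,0.001],[0,0,0],[0,0,0]],"dr":[[0,0,0],[0,0,0],[0,0,0],[0,0,0]],"claw":[0.2,0.2,0.2,0.2]}' 25
python3 -m pendant '{"slide":[[0,0,0],[0,0,0],[0,0,0],[0,0,0],[0,0,-0.03],[0,0,-0.08],[0,0,-0.12],[0,0,-0.12],[0,0,-0.12],[0,0,-0.12]],"dr":[[0,0,0],[0,0,0],[0,0,0],[0,0,0],[0,0,0],[0,0,0],[0,0,0],[0,0,0],[0,0,0],[0,0,0]],"claw":[0.6,0.7,0.7,0.7,0.7,0.7,0.7,0.7,0.7,0.7]}' 25
python3 -m pendant '{"slide":[[0,-0.0,-0.1],[0,0.1,0],[0,0.12,0],[0,0.12,0],[0,0.12,0],[0,0.12,0],[0,0.12,0],[0,0.1,0],[0,0,0],[0,0,0]],"dr":[[0,0,0],[0,0,0],[0,0,0],[0,0,0],[0,0,0],[0,0,0],[0,0,0],[0,0,0],[0,0,0],[0,0,0]],"claw":[0.7,0.7,0.7,0.7,0.7,0.7,0.7,0.7,0.7,0.7]}' 25
python3 - <<'E'
from h import *
a=snap("scene","s9.png")[125:255,170:330]; b=snap("side","d9.png")[145:305,305:470]
a=cv2.resize(a,(738,600),interpolation=cv2.INTER_CUBIC)[:, :]; a=cv2.resize(a,(400,325)); b=cv2.resize(b,(400,388),interpolation=cv2.INTER_CUBIC)
out=np.zeros((390,800,3),np.uint8); out[:325,:400]=a; out[:388,400:]=b
cv2.imwrite("pics/m9.png",out[:,:,::-1])
E
```

```text
clock: 37.0
position: [0.5984, -0.1099, 0.0846]
ee_rot: [0.067, 3.14, 0.0]
force: [-1.9, -0.3, 4.9]
width: 0.453
gripper_force: 25.0
clock: 38.0
position: [0.598, -0.11, 0.2632]
ee_rot: [0.067, 3.14, -0.0]
force: [0.2, -0.1, -0.2]
width: 0.7
gripper_force: 0.0
clock: 39.0
position: [0.6082, 0.1305, 0.2913]
ee_rot: [0.064, 3.141, -0.0]
force: [-0.3, -1.5, -0.1]
width: 0.698
gripper_force: 0.0
```

View pics/m9.png

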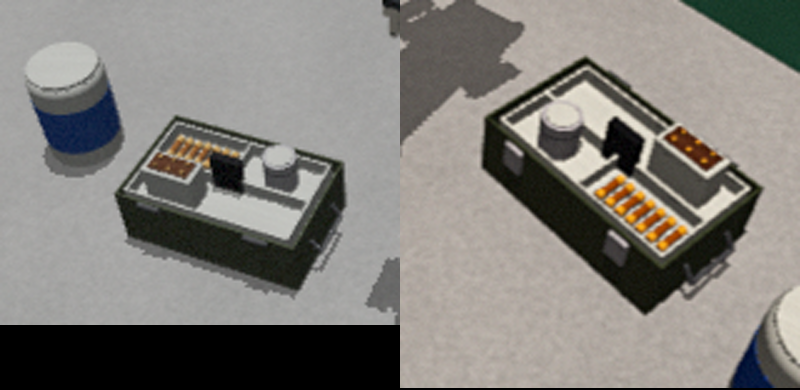

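Both views show the tray level, the transformer (crop (172,175)) upright in the long compartment and the tin (281,165) upright in the empty short one; the hand is clear.

```bash
python3 -c "
from cell import arm
print(arm.sign_off())"
```

```text
the job is handed in; nothing more can be done
None
```

The job is handed in at about 39 s: the meter is on the case floor under the level tray, with the transformer and tin upright in their compartments in the last camera views; the judge's verdict was not reported back.

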